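Ballast the footing and present the heavier model column

TASK

Pour all six pebbles from the grey cup into the plywood footing box and stand the empty cup upright on the table again. Then lift the two columns off the cork board in turn, first the left one as the robot sees it and then the right one, standing the left one back upright on its own place in between, to feel which is heavier. Finish while still holding the heavier column upright in the gripper, over the middle of the footing box and a few centimetres clear of its rim, with the lighter one standing free in its place on the board; let neither column fall, and leave the tape, the brush and the little house where they are.

Things in the scene. Friction and masses are not known exactly. Their poses are not given: they have to be found in the camera images.
- cup: grey plastic cup, round, 75 mm tall, 48 mm across at the bottom and 66 mm at the mouth (59 mm across at 45 mm height), wall 3 mm, about 60 g empty, standing upright on the table at the start, left of the footing box, with six pebbles in it. Origin at the centre of its underside, z up through the mouth. The pebbles roll out once it is tipped about 100 degrees
- pebble0: round grey pebble, a 20 mm ball of 11 g, in the cup at the start; origin at its centre
- pebble1: round grey pebble, a 20 mm ball of 11 g, in the cup at the start; origin at its centre
- pebble2: round grey pebble, a 20 mm ball of 11 g, in the cup at the start; origin at its centre
- pebble3: round grey pebble, a 20 mm ball of 11 g, in the cup at the start; origin at its centre
- pebble4: round grey pebble, a 20 mm ball of 11 g, in the cup at the start; origin at its centre
- pebble5: round grey pebble, a 20 mm ball of 11 g, in the cup at the start; origin at its centre
- pit: footing box: fixed open plywood box 150 x 150 mm, 50 mm tall, walls and floor 6 mm, its top open. Origin at the centre of its underside on the table, z up, sides along its x and y
- board: fixed cork board 110 x 220 x 12 mm on which the columns stand, right of the footing box. Origin at the centre of its underside; its long side is its y axis, which points to the robot's left
- spot_left (a point): left place of the board (towards the robot's left, +y), on its top surface 12 mm above the table, 60 mm from the board's centre; a column stands here at the start
- spot_right (a point): right place of the board, on its top surface 12 mm above the table, 60 mm from the board's centre, 120 mm from the left place; the other column stands here at the start
- column_a: one of two outwardly identical off-white model columns: square foot 60 x 60 x 16 mm, round shaft 36 mm, round capital 46 mm across, 120 to 146 mm above the underside (top; grip here). Origin: centre of the underside, z up. A hidden core (4 mm play up and down) makes one about 0.18 kg, the other 0.45 to 0.53 kg; neither name nor place tells which
- column_b: one of two outwardly identical off-white model columns: square foot 60 x 60 x 16 mm, round shaft 36 mm, round capital 46 mm across, 120 to 146 mm above the underside (top; grip here). Origin: centre of the underside, z up. A hidden core (4 mm play up and down) makes one about 0.18 kg, the other 0.45 to 0.53 kg; neither name nor place tells which
- tape: loose cardboard tape roll, a bystander, 50 mm across, 24 mm tall, lying flat, origin at the centre of its underside
- brush: loose paint brush, a bystander, lying flat on the table beyond the cup
- model_house: loose little white model house, a bystander, 50 x 78 x 52 mm, beyond the board, origin at the centre of its underside

How it is judged:
On the way, in this order (a step that is already met when the one before it is completed fails the run):
1. all six pebbles lie in the footing box, poured from the cup while it is held off the table (x of pebble0 in the frame of pit between -0.072 and 0.072 m and y of pebble0 in the frame of pit between -0.072 and 0.072 m and height (world z) of each of pebble0, pebble1, pebble2, pebble3, pebble4, pebble5 below 0.05 m and x of pebble1 in the frame of pit between -0.072 and 0.072 m and y of pebble1 in the frame of pit between -0.072 and 0.072 m and x of pebble2 in the frame of pit between -0.072 and 0.072 m and y of pebble2 in the frame of pit between -0.072 and 0.072 m and x of pebble3 in the frame of pit between -0.072 and 0.072 m and y of pebble3 in the frame of pit between -0.072 and 0.072 m and x of pebble4 in the frame of pit between -0.072 and 0.072 m and y of pebble4 in the frame of pit between -0.072 and 0.072 m and x of pebble5 in the frame of pit between -0.072 and 0.072 m and y of pebble5 in the frame of pit between -0.072 and 0.072 m and height (world z) of cup above 0.04 m), for 0.2 s.
2. the empty cup stands upright on the table again, let go (height (world z) of cup below 0.008 m and angle between cup's own z axis and vertical below 0.15 rad and contact force between the fingers and cup below 0.05 N), for 0.2 s.
3. the column from the left place is held at least 30 mm above the board while the other stands on the right place (((height (world z) of column_a above 0.042 m and contact force between column_a and board below 0.05 N and contact force between the fingers and column_a above 1 N and horizontal distance between column_b and spot_right below 0.04 m and angle between column_b's own z axis and vertical below 0.1 rad and contact force between column_b and board above 0.8 N) or (height (world z) of column_b above 0.042 m and contact force between column_b and board below 0.05 N and contact force between the fingers and column_b above 1 N and horizontal distance between column_a and spot_right below 0.04 m and angle between column_a's own z axis and vertical below 0.1 rad and contact force between column_a and board above 0.8 N))), for 0.2 s.
4. with the left column standing back on the left place, the column from the right place is held at least 30 mm above the board (((height (world z) of column_a above 0.042 m and contact force between column_a and board below 0.05 N and contact force between the fingers and column_a above 1 N and horizontal distance between column_b and spot_left below 0.04 m and angle between column_b's own z axis and vertical below 0.1 rad and contact force between column_b and board above 0.8 N) or (height (world z) of column_b above 0.042 m and contact force between column_b and board below 0.05 N and contact force between the fingers and column_b above 1 N and horizontal distance between column_a and spot_left below 0.04 m and angle between column_a's own z axis and vertical below 0.1 rad and contact force between column_a and board above 0.8 N))), for 0.2 s.
At the end, for the whole second after the job is handed in: The fingers hold the heavier column still, within 0.15 rad of upright, 30 mm of the box's middle and 10-100 mm above its rim; the lighter stands untouched on the board within 40 mm of a place (board carries under 3 N); all pebbles are in the box; the cup stands upright on the table (x of pebble0 in the frame of pit between -0.072 and 0.072 m and y of pebble0 in the frame of pit between -0.072 and 0.072 m and height (world z) of each of pebble0, pebble1, pebble2, pebble3, pebble4, pebble5 below 0.05 m and x of pebble1 in the frame of pit between -0.072 and 0.072 m and y of pebble1 in the frame of pit between -0.072 and 0.072 m and x of pebble2 in the frame of pit between -0.072 and 0.072 m and y of pebble2 in the frame of pit between -0.072 and 0.072 m and x of pebble3 in the frame of pit between -0.072 and 0.072 m and y of pebble3 in the frame of pit between -0.072 and 0.072 m and x of pebble4 in the frame of pit between -0.072 and 0.072 m and y of pebble4 in the frame of pit between -0.072 and 0.072 m and x of pebble5 in the frame of pit between -0.072 and 0.072 m and y of pebble5 in the frame of pit between -0.072 and 0.072 m and height (world z) of cup below 0.008 m and angle between cup's own z axis and vertical below 0.15 rad and ((horizontal distance between column_a and pit below 0.03 m and height (world z) of column_a between 0.06 and 0.15 m and angle between column_a's own z axis and vertical below 0.15 rad and contact force between the fingers and column_a above 1 N and contact force between column_a and pit below 0.05 N and linear speed of column_a below 0.03 m/s and ((horizontal distance between column_b and spot_left below 0.04 m and angle between column_b's own z axis and vertical below 0.1 rad and contact force between column_b and board above 0.8 N) or (horizontal distance between column_b and spot_right below 0.04 m and angle between column_b's own z axis and vertical below 0.1 rad and contact force between column_b and board above 0.8 N)) and contact force between column_b and board below 3 N and contact force between each of the arm, the fingers and column_b below 0.05 N) or (horizontal distance between column_b and pit below 0.03 m and height (world z) of column_b between 0.06 and 0.15 m and angle between column_b's own z axis and vertical below 0.15 rad and contact force between the fingers and column_b above 1 N and contact force between column_b and pit below 0.05 N and linear speed of column_b below 0.03 m/s and ((horizontal distance between column_a and spot_left below 0.04 m and angle between column_a's own z axis and vertical below 0.1 rad and contact force between column_a and board above 0.8 N) or (horizontal distance between column_a and spot_right below 0.04 m and angle between column_a's own z axis and vertical below 0.1 rad and contact force between column_a and board above 0.8 N)) and contact force between column_a and board below 3 N and contact force between each of the arm, the fingers and column_a below 0.05 N))); the arm keeps its last pose, push and grip.
It fails at once if a column is toppled (angle between any of column_a, column_b's own z axis and vertical above 0.7 rad).
It fails at once if the tape, the brush or the little house is shifted by more than 30 mm (distance of any of tape, brush, model_house from where it was at the start of the episode above 0.03 m).
It also fails if it takes over 72 s, if anything falls off the work surface, if the arm or the gripper's body presses on something with over 40 N, if the wrist force passes 120 N, or if a joint passes its speed limit or range.

ROBOT

A 6-joint arm with a two-finger parallel gripper is mounted at the origin on the work surface. World frame = base frame: x ahead of the robot, y to its left, z up, the work surface at z = 0. Lengths are in m, angles in rad, forces in N, time in s.
With the tool pointing down it reaches from about 0.35 to 0.975 m from the base axis. Payload 4.9 kg.
Tool frame: the origin (TCP) lies midway between the tips of the shut fingers; the grasp point (between the pads) lies 19 mm behind it; z points along the fingers, y is the line along which they close (so a half turn about z gives the same grasp; the last joint's range is limited). The gripper opens to 85 mm and grips with 20 to 120 N. Pads are 22 mm wide; open, the fingers measure 114 mm over their backs; the gripper's body (76 mm by 85 mm) begins 54 mm behind the grasp point. The pads swing forward as they close: fully open they stand 13 mm farther back than shut.
Start: joints at [-1.406, 0.053, 1.613, -0, 1.476, -0.119], TCP at [0.175, -0.6, 0.231] pointing down, gripper open.
Joint ranges: [-3.01, 3.01], [-1.01, 2.22], [0.06, 2.58], [-1.02, 4.17], [0.09, 2.62], [-3.14, 3.14]. Speed limits (rad/s): [2.57, 2.57, 3.14, 3.14, 3.14, 3.14].

INTERFACE

Orientations are given as a rotation vector (axis times angle).
In Python, from station import ctrl gives the robot as it stands. The module is installed in compiled form; this text tells all that it offers.
- The arm moves only by the shell command python3 -m handwheel 'ROWS' [OPENING] [FORCE]. ROWS is JSON, a list of rows, each a list of 2 entries, a list of its own where there are three numbers: the shift along the tool's x, y, z in cm, then the turn, a rotation vector about the tool's x, y, z in rad. In form: [[[tx, ty, tz], [ax, ay, az]], ...]. A call has 1 to 5 rows; each row is the pose to reach, as a shift and turn from the pose commanded when the call began, along the tool's axes at that moment; what a row does not reach only later rows make up. A row lasts 1/8 s, in which the tool goes at most 62.5 mm and 10.7 degrees, less where a joint would pass 70% of its speed; a pose out of reach is approached as far as the arm can. A call with a gripper value outside its range is refused whole. OPENING is the gripper's target within -1 to 1 (shut at 1, half-way at 0, fully open at -1), set as the call begins (- or left out, the last holds). The fingers move at their own pace and stop on an object; FORCE is the grip in N (left out, the last holds). Time passes only in rows, so rows that repeat a pose let the fingers close. It gives the time, the measured TCP pose, the force, the opening and the grip force at its end, in the units of the state.
- ctrl.get_obs(): the state, without advancing time (a new reading comes with each control period).
- ctrl.get_image(name): name is "scene" or "top" or "wrist"; returns the picture (480x640x3 uint8, blue, green, red); there is no depth.
- ctrl.calibration(name): a dict with "fx", "fy", "cx", "cy" (pixels), "R" (3x3) and "t" (3): a world point X has camera coordinates R X + t. Camera axes: x right, y down, z forward; pixel columns grow to the right and rows downward; lengths in m; the calibration is good to about 2 mm. A picture is of the moment at which its call begins: read the wrist's pose just before it. calibration takes no time and is no camera call; for the wrist camera it gives the pose at the moment of the call.
- ctrl.finish_job(): hands the job in; it is judged then, once.
Trained networks look in the newest picture that a camera, given by its name, has taken for a name from the list of things; names that differ only in an ending like _2 or _b are one class to them, and where a whole thing is asked for, a point or a joint stands for the part that bears it (a point fixed in the world has none). Each returns a list of dicts, best first, with "score" (0 to 1); they miss things now and then, are a little off and sometimes report something else, mostly with a low value. They report only what shows in the picture. A call takes as long as a camera call.
- ctrl.look_for(camera, query): "position" ([column, row] in pixels, amid what is visible of it).
- ctrl.landmark_of(camera, query): "position" ([column, row] in pixels: a listed point, or the origin of a listed thing).
The state is a dict: "t": time; "q": joint angles; "dq": joint speeds; "effort": joint torques, N m; "tool_pos": TCP position; "tool_rot": TCP orientation; "contact_force": force on the tool from outside, world axes, zero at the start; "wrist_torque": the same for the moment, N m; "opening": finger opening in m; "grip_force": force on a finger pad.
Only numpy, scipy, OpenCV 4.12 (cv2) and the standard library are available. Lean on these libraries where they do the work, as an engineer would, in place of code of your own. Each camera call takes 0.05 s, during which the arm holds its last target. There are 200 camera calls.

## Working session

There is one attempt and no reset: what is moved stays moved. The work goes in short steps, Python scripts to look and compute and a shell command to move; the robot and the scene stay as the last step left them, time stands still between calls to the robot, and variables do not carry over. Pictures are saved under pics/ and viewed, at most 10 in all, crops included, and the job is handed in when it is done.

```bash
mkdir -p pics
cat > h.py <<'E'
import numpy as np, cv2
from scipy.spatial.transform import Rotation as Ro
from station import ctrl
def proj(c,X):
    k=ctrl.calibration(c); p=np.array(k['R'])@np.array(X)+np.array(k['t']); return [k['fx']*p[0]/p[2]+k['cx'],k['fy']*p[1]/p[2]+k['cy']]
def back(c,uv,z):
    k=ctrl.calibration(c); R=np.array(k['R']); t=np.array(k['t'])
    d=R.T@np.array([(uv[0]-k['cx'])/k['fx'],(uv[1]-k['cy'])/k['fy'],1]); o=-R.T@t
    return o+d*(z-o[2])/d[2]
def snap(c,fn=None):
    im=ctrl.get_image(c)
    if fn: cv2.imwrite('pics/'+fn+'.png',im)
    return im
def st():
    s=ctrl.get_obs(); return s
def rel(P):  # world point -> shift in tool axes, cm
    s=ctrl.get_obs(); return (Ro.from_rotvec(s['tool_rot']).inv().apply(np.array(P)-s['tool_pos'])*100).round(1)
E
python3 - <<'E'
from h import *
np.set_printoptions(precision=4,suppress=True)
s=st(); print(s['tool_pos'],Ro.from_rotvec(s['tool_rot']).as_matrix(),s['opening'])
snap('top','top0');snap('scene','scene0')
Z={'cup':0,'pit':0,'board':0,'spot_left':.012,'spot_right':.012,'column_a':.012,'tape':0,'brush':0,'model_house':0}
for c in('top','scene'):
  for q,z in Z.items():
    for r in ctrl.landmark_of(c,q)[:2]: print(c,q,round(r['score'],2),np.round(r['position']),back(c,r['position'],z)[:2])
a,b=cv2.imread('pics/top0.png'),cv2.imread('pics/scene0.png')
cv2.imwrite('pics/both.png',np.vstack([cv2.resize(a,(400,300)),cv2.resize(b,(400,300))]))
E
```

```text
[ 0.1749 -0.5994  0.2301] [[ 0.96    0.28   -0.0004]
 [ 0.28   -0.96    0.002 ]
 [ 0.0002 -0.0021 -1.    ]] 0.08519941556202462
top cup 0.71 [134. 293.] [0.4604 0.2693]
top cup 0.5 [388. 277.] [ 0.4817 -0.2054]
top pit 0.65 [277. 220.] [0.5944 0.0024]
top board 0.89 [417. 290.] [ 0.4567 -0.2598]
top board 0.41 [450. 299.] [ 0.4381 -0.3214]
top spot_left 0.94 [393. 276.] [ 0.4823 -0.2135]
top spot_left 0.38 [128. 296.] [0.4545 0.2756]
top spot_right 0.56 [450. 299.] [ 0.4374 -0.3178]
top column_a 0.91 [388. 274.] [ 0.4875 -0.204 ]
top column_a 0.64 [450. 300.] [ 0.4355 -0.3185]
top tape 0.67 [336. 325.] [ 0.3944 -0.1053]
top brush 0.68 [144. 172.] [0.6901 0.2551]
top model_house 0.66 [399. 159.] [ 0.7087 -0.2357]
scene cup 0.62 [434. 211.] [0.4586 0.2704]
scene pit 0.79 [346. 264.] [0.5834 0.0061]
scene pit 0.38 [242. 244.] [ 0.4671 -0.1922]
scene board 0.93 [206. 248.] [ 0.4591 -0.2688]
scene spot_left 0.96 [238. 245.] [ 0.4814 -0.2022]
scene spot_right 0.79 [179. 246.] [ 0.4542 -0.3225]
scene column_a 0.91 [239. 247.] [ 0.4874 -0.2012]
scene tape 0.79 [272. 217.] [ 0.3857 -0.1087]
scene model_house 0.89 [238. 333.] [ 0.7086 -0.2362]
```

View pics/both.png

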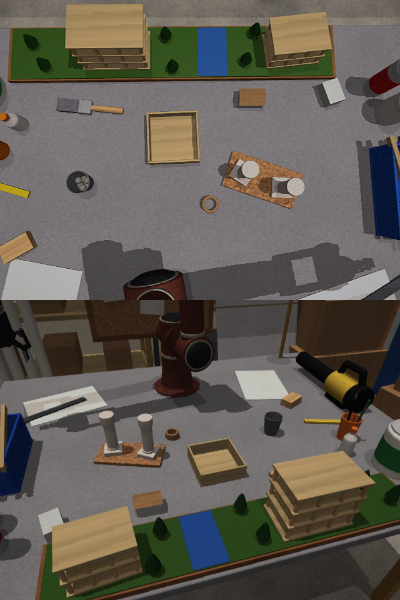

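```bash
python3 -m handwheel '[[[42,-29,-12],[0,0,-1.29]],[[42,-29,-12],[0,0,-1.29]],[[42,-29,-12],[0,0,-1.29]],[[42,-29,-12],[0,0,-1.29]],[[42,-29,-12],[0,0,-1.29]]]' -1 ; python3 -m handwheel '[[[20,-20,0],[0,0,-0.35]],[[20,-20,0],[0,0,-0.35]],[[20,-20,0],[0,-0.2,-0.35]],[[20,-20,0],[0,-0.2,-0.35]]]'
python3 - <<'E'
from h import *
np.set_printoptions(precision=3,suppress=True)
s=st();print(s['t'],s['tool_pos'],s['q']);print(Ro.from_rotvec(s['tool_rot']).as_matrix())
E
```

```text
t: 1.62
tool_pos: [0.3678, -0.3623, 0.3035]
tool_rot: [2.568, 1.808, 0.0]
contact_force: [0.6, 0.1, 0.9]
opening: 0.0855
grip_force: 0.0
t: 2.12
tool_pos: [0.2602, -0.1353, 0.3027]
tool_rot: [2.13, 2.134, -0.247]
contact_force: [1.2, 1.4, 0.5]
opening: 0.0855
grip_force: 0.0
2.125 [ 0.26  -0.135  0.303] [-0.557 -0.926  2.207 -0.189  1.779 -0.606]
[[-0.005  0.999 -0.033]
 [ 0.981 -0.001 -0.196]
 [-0.196 -0.033 -0.98 ]]
```

```bash
cat >> h.py <<'E'
np.set_printoptions(precision=3,suppress=True)
def orient(phi,al):  # tool z azimuth phi, al below horizontal, y horizontal at phi+90 (deg)
    p,a=np.radians([phi,al]); z=np.array([np.cos(a)*np.cos(p),np.cos(a)*np.sin(p),-np.sin(a)]); y=np.array([-np.sin(p),np.cos(p),0])
    return np.c_[np.cross(y,z),y,z]
def go(P,M):
    s=st(); R=Ro.from_rotvec(s['tool_rot']); rv=(R.inv()*Ro.from_matrix(M)).as_rotvec()
    print('shift cm',rel(P),'rot',rv.round(2),'rows',np.ceil(max(np.linalg.norm(P-s['tool_pos'])/.0625,np.linalg.norm(rv)/.187)))
def show():
    s=st();R=Ro.from_rotvec(s['tool_rot']).as_matrix(); print('t',s['t'],'p',s['tool_pos'],'q',s['q'],'op',s['opening'],'F',s['contact_force'],'g',s['grip_force']);print(R)
E
python3 -c "
from h import *
M=orient(-110,30);go(np.array([.49,.36,.20]),M)"
```

```text
shift cm [50.5 23.2 -0.4] rot [ 0.18 -0.84  0.31] rows 9.0
```

```bash
python3 -m handwheel '[[[50,23,0],[0.18,-0.84,0.31]],[[50,23,0],[0.18,-0.84,0.31]],[[50,23,0],[0.18,-0.84,0.31]],[[50,23,0],[0.18,-0.84,0.31]],[[50,23,0],[0.18,-0.84,0.31]]]' >/dev/null
python3 -c "
from h import *
show();M=orient(-110,30);go(np.array([.49,.36,.20]),M)"
```

```text
t 2.75 p [0.364 0.079 0.257] q [ 0.435 -0.155  1.94  -0.646  1.957  0.642] op 0.08526299689800383 F [ 1.854 -0.39   1.49 ] g 0.0
[[ 0.152  0.958 -0.241]
 [ 0.626 -0.283 -0.727]
 [-0.765 -0.04  -0.643]]
shift cm [ 23.9   4.4 -19.8] rot [ 0.03 -0.17  0.07] rows 6.0
```

```bash
python3 -m handwheel '[[[24,4.4,-20],[0.03,-0.17,0.07]],[[24,4.4,-20],[0.03,-0.17,0.07]],[[24,4.4,-20],[0.03,-0.17,0.07]],[[24,4.4,-20],[0.03,-0.17,0.07]],[[24,4.4,-20],[0.03,-0.17,0.07]]]' >/dev/null
python3 -c "
from h import *
show();M=orient(-110,30);go(np.array([.49,.36,.095]),M)
snap('top')
for r in ctrl.landmark_of('top','cup')[:1]: print(r['score'],back('top',r['position'],0))
snap('scene')
for r in ctrl.landmark_of('scene','cup')[:1]: print(r['score'],back('scene',r['position'],0))"
```

```text
t 3.375 p [0.488 0.354 0.201] q [ 0.701  0.609  1.214 -0.558  2.215  0.927] op 0.08543693134929703 F [ 1.24  -0.098  0.623] g 0.0
[[ 0.171  0.938 -0.301]
 [ 0.477 -0.346 -0.808]
 [-0.862 -0.006 -0.507]]
shift cm [9.5 0.1 4.8] rot [-0.01 -0.01  0.  ] rows 2.0
0.61 [0.462 0.272 0.   ]
0.77 [0.462 0.257 0.   ]
```

```bash
python3 -m handwheel '[[[9.5,0.2,4.8],[0,0,0]],[[9.5,0.2,4.8],[0,0,0]],[[8.9,0.3,12],[0,0,0]],[[8.9,0.3,16],[0,0,0]],[[8.9,0.3,18],[0,0,0]]]' >/dev/null
python3 -c "
from h import *
show();a=snap('scene');b=snap('wrist');u=proj('scene',[.46,.27,.04]);u=int(u[0]),int(u[1])
c=a[u[1]-60:u[1]+60,u[0]-80:u[0]+80];cv2.imwrite('pics/g1.png',np.hstack([cv2.resize(c,(400,300)),cv2.resize(b,(400,300))]))"
```

```text
t 4.2 p [0.449 0.244 0.034] q [ 0.618  0.617  1.527 -0.536  1.905  1.042] op 0.08543573647337294 F [-0.044 -0.351 -0.776] g 0.0
[[ 0.17   0.937 -0.304]
 [ 0.475 -0.348 -0.808]
 [-0.863 -0.007 -0.504]]
```

View pics/g1.png

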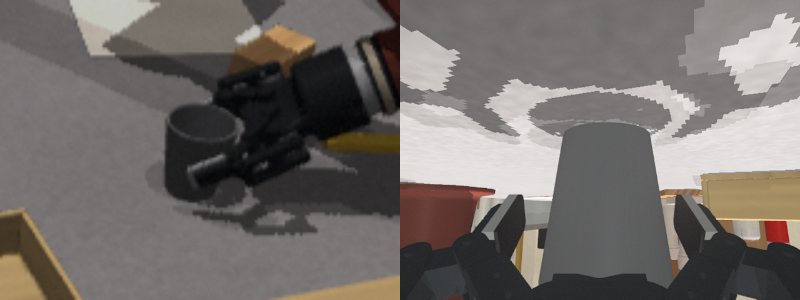

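The scene crop shows the cup (about (200,150)) between the open fingers, the wrist view shows it centred (column ~605 of the mosaic). Closing and lifting.

```bash
python3 -m handwheel '[[[0,0,0],[0,0,0]],[[0,0,0],[0,0,0]],[[0,0,0],[0,0,0]],[[0,0,0],[0,0,0]],[[0,0,0],[0,0,0]]]' 1 30; python3 -m handwheel '[[[-4,0,-2],[0,0,0]],[[-8,0,-4],[0,0,0]],[[-11,0,-6],[0,0,0]],[[-11,0,-6],[0,0,0]]]'
python3 -c "
from h import *
show()
M=orient(-110,25)
for r in (-150,150):
  go(np.array([.6,.06,.16]),M@Ro.from_euler('z',r,degrees=True).as_matrix())"
```

```text
t: 4.92
tool_pos: [0.4521, 0.2487, 0.0359]
tool_rot: [1.905, 1.331, -1.092]
contact_force: [1.7, 0.0, 6.4]
opening: 0.061
grip_force: 31.2
t: 5.42
tool_pos: [0.4517, 0.2454, 0.1619]
tool_rot: [1.91, 1.334, -1.086]
contact_force: [0.9, 0.9, -1.6]
opening: 0.0607
grip_force: 32.6
t 5.425 p [0.452 0.245 0.162] q [ 0.617  0.436  1.523 -0.579  2.051  0.939] op 0.060678358085691976 F [ 0.87   0.876 -1.637] g 32.571395837003365
[[ 0.176  0.939 -0.297]
 [ 0.481 -0.345 -0.806]
 [-0.859 -0.001 -0.512]]
shift cm [-6.2 20.3 10.6] rot [ 0.13 -0.04 -2.62] rows 15.0
shift cm [-6.2 20.3 10.6] rot [-0.13 -0.03  2.61] rows 15.0
```

```bash
python3 -c "
from h import *
M=orient(-110,25)
go(np.array([.582,-.016,.15]),M@Ro.from_euler('z',-15,degrees=True).as_matrix())
for r in (-150,-170,150,170):
  print(r,M@Ro.from_euler('z',r,degrees=True).as_matrix()@orient(-110,30).T[:,2])"
```

```text
shift cm [-9.3 21.3 17.8] rot [ 0.01 -0.1  -0.26] rows 5.0
-150 [ 0.67   0.576 -0.468]
-170 [ 0.42   0.713 -0.562]
150 [-0.144  0.872 -0.468]
170 [ 0.137  0.816 -0.562]
```

```bash
python3 -m handwheel '[[[-2,4.5,3.5],[0,0,-0.05]],[[-4,9,7.5],[0,-0.05,-0.15]],[[-6,14,11.5],[0,-0.1,-0.26]],[[-8,18,15.5],[0.01,-0.1,-0.26]],[[-9.3,21.3,17.8],[0.01,-0.1,-0.26]]]' ; python3 -c "
from h import *
show()
M=orient(-110,25)
for r in (-100,-150,150):
  go(np.array([.575,-.025,.125]),M@Ro.from_euler('z',r,degrees=True).as_matrix())"
```

```text
t: 6.05
tool_pos: [0.58, -0.0204, 0.1449]
tool_rot: [1.692, 1.553, -1.311]
contact_force: [-0.2, 0.8, -1.7]
opening: 0.0606
grip_force: 32.6
t 6.05 p [ 0.58  -0.02   0.145] q [ 0.209  0.474  1.556 -0.916  1.825  0.403] op 0.06063576765548489 F [-0.2    0.818 -1.674] g 32.585368329891935
[[-0.11   0.942 -0.316]
 [ 0.469 -0.231 -0.852]
 [-0.876 -0.242 -0.417]]
shift cm [1.6 0.1 1.4] rot [-0.01 -0.   -1.48] rows 8.0
shift cm [1.6 0.1 1.4] rot [-0.01 -0.01 -2.35] rows 13.0
shift cm [1.6 0.1 1.4] rot [0.01 0.01 2.88] rows 16.0
```

```bash
python3 -m handwheel '[[[0.6,-0.3,1.3],[0,0,-0.18]],[[1.2,-0.6,2.6],[0,0,-0.36]],[[1.2,-0.6,2.6],[0,0,-0.54]],[[1.2,-0.6,2.6],[0,0,-0.72]],[[1.2,-0.6,2.6],[0,0,-0.9]]]' >/dev/null; python3 -m handwheel '[[[0,0,0],[0,0,-0.1]],[[0,0,0],[0,0,-0.2]],[[0,0,0],[0,0,-0.3]],[[0,0,0],[0,0,-0.4]],[[0,0,0],[0,0,-0.5]]]' >/dev/null;  python3 -m handwheel '[[[0,0,0],[0,0,-0.1]],[[0,0,0],[0,0,-0.2]],[[0,0,0],[0,0,-0.3]],[[0,0,0],[0,0,-0.4]],[[0,0,0],[0,0,-0.5]]]' >/dev/null; python3 -m handwheel '[[[0,0,0],[0,0,-0.12]],[[0,0,0],[0,0,-0.24]],[[0,0,0],[0,0,-0.36]],[[0,0,0],[0,0,-0.5]],[[0,0,0],[0,0,-0.5]]]'; python3 -c "
from h import *
show()
a=snap('scene');b=snap('top');L=[]
for c,i in(('scene',a),('top',b)):
  u=proj(c,[.58,.02,.06]);u=int(u[0]),int(u[1]);L.append(cv2.resize(i[u[1]-60:u[1]+60,u[0]-80:u[0]+80],(400,300)))
  R=[r for r in ctrl.look_for(c,'pebble0') if r['score']>.3];print(c,[(round(r['score'],2),np.round(r['position']),back(c,r['position'],.016)) for r in R])
cv2.imwrite('pics/p1.png',np.hstack(L))"
```

```text
t: 8.55
tool_pos: [0.5647, -0.0332, 0.1261]
tool_rot: [0.788, -2.025, 1.044]
contact_force: [0.4, -0.4, -1.4]
opening: 0.0607
grip_force: 32.7
t 8.55 p [ 0.565 -0.033  0.126] q [ 0.196  0.464  1.607 -0.917  1.788 -1.969] op 0.060725544209156934 F [ 0.449 -0.379 -1.363] g 32.70002876291983
[[-0.558 -0.768 -0.314]
 [-0.19   0.487 -0.853]
 [ 0.808 -0.416 -0.417]]
scene [(0.4, array([366., 247.]), array([0.56 , 0.059, 0.016])), (0.33, array([237., 326.]), array([ 0.705, -0.234,  0.016]))]
top [(0.6, array([308., 199.]), array([ 0.631, -0.058,  0.016]))]
```

View pics/p1.png

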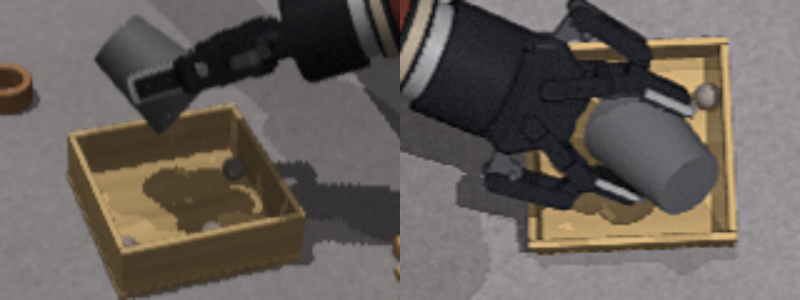

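The pour is at about 118° tilt; three pebbles show in the box (scene crop (230,168), (210,228), (128,243)), the rest is hidden. I'll tip a bit further with a wiggle, then roll back, move aside and count.

```bash
python3 -m handwheel '[[[0,0,0],[0,0,-0.15]],[[0,0,0],[0,0,-0.3]],[[0,0,-0.6],[0,0,-0.3]],[[0,0,0],[0,0,-0.3]],[[0,0,-0.6],[0,0,-0.3]]]' >/dev/null; python3 -m handwheel '[[[0,0,0],[0,0,0.18]],[[0,0,0],[0,0,0.36]],[[0,0,0],[0,0,0.54]],[[0,0,0],[0,0,0.72]],[[0,0,0],[0,0,0.9]]]' ; python3 -c "
from h import *
show();M=orient(-110,30);go(np.array([.452,.2487,.16]),M)"
```

```text
t: 10.0
tool_pos: [0.5673, -0.028, 0.1305]
tool_rot: [0.157, -2.323, 1.363]
contact_force: [0.6, -0.5, -0.9]
opening: 0.061
grip_force: 32.7
t 10.0 p [ 0.567 -0.028  0.131] q [ 0.203  0.465  1.597 -0.915  1.798 -1.365] op 0.0609730951262447 F [ 0.647 -0.475 -0.854] g 32.69788872945355
[[-0.897 -0.312 -0.314]
 [ 0.122  0.508 -0.853]
 [ 0.425 -0.803 -0.418]]
shift cm [ 15.   15.3 -21.2] rot [-0.1   0.05  2.05] rows 12.0
```

```bash
python3 -m handwheel '[[[0,0,-1],[0,0,0.18]],[[0,0,-2],[0,0,0.36]],[[0,0,-3],[0,0,0.54]],[[3,3,-7],[-0.03,0,0.72]],[[7,7,-11],[-0.05,0.02,0.9]]]' >/dev/null; python3 -c "
from h import *
show();M=orient(-110,30);go(np.array([.452,.2487,.16]),M)"
```

```text
t 10.625 p [0.52  0.105 0.151] q [ 0.395  0.438  1.568 -0.751  1.946 -0.369] op 0.060883249267103735 F [0.739 0.494 0.131] g 32.68808119290043
[[-0.788  0.522 -0.327]
 [ 0.508  0.25  -0.824]
 [-0.348 -0.816 -0.462]]
shift cm [ 12.4  -0.7 -10. ] rot [-0.05  0.02  1.15] rows 7.0
```

```bash
python3 -m handwheel '[[[3,0,-3],[-0.01,0,0.18]],[[6,-0.2,-6],[-0.02,0.01,0.36]],[[9,-0.4,-8],[-0.03,0.02,0.54]],[[12.4,-0.7,-10],[-0.04,0.02,0.72]],[[12.4,-0.7,-10],[-0.05,0.02,0.9]]]' >/dev/null; python3 -c "
from h import *
show();M=orient(-110,30);go(np.array([.452,.2487,.039]),M)
a=snap('scene');b=snap('top');L=[]
for c,i in(('scene',a),('top',b)):
  u=proj(c,[.59,.0,.03]);u=int(u[0]),int(u[1]);L.append(cv2.resize(i[u[1]-45:u[1]+45,u[0]-60:u[0]+60],(400,300)))
cv2.imwrite('pics/p2.png',np.hstack(L))"
```

```text
t 11.25 p [0.45  0.249 0.16 ] q [ 0.626  0.447  1.519 -0.584  2.057  0.687] op 0.06087018733023399 F [ 0.859 -0.355  0.138] g 32.65244584152242
[[-0.073  0.953 -0.293]
 [ 0.542 -0.209 -0.814]
 [-0.837 -0.218 -0.501]]
shift cm [10.1  2.8  6. ] rot [ 0.   -0.    0.26] rows 2.0
```

View pics/p2.png

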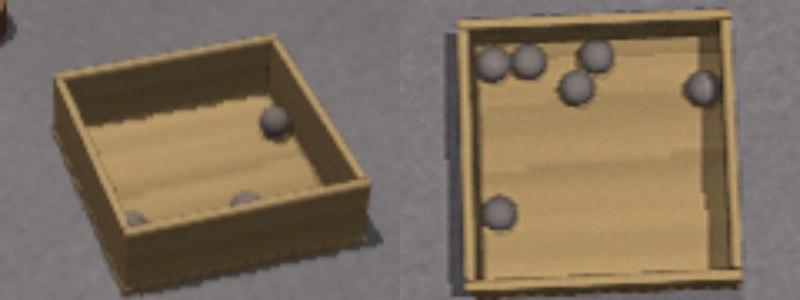

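All six pebbles lie in the box (right crop: (492,63), (529,61), (597,55), (576,87), (702,88), (499,212)). Setting the cup back.

```bash
python3 -m handwheel '[[[4,1.2,2.5],[0,0,0.13]],[[8,2.2,4.8],[0,0,0.26]],[[10,2.8,6],[0,0,0.26]],[[10.3,2.9,6.1],[0,0,0.26]],[[10.3,2.9,6.1],[0,0,0.26]]]' ; python3 -c "
from h import *
show()"
```

```text
t: 11.98
tool_pos: [0.4533, 0.2477, 0.0375]
tool_rot: [1.897, 1.331, -1.094]
contact_force: [-0.7, 0.1, -0.2]
opening: 0.0609
grip_force: 32.1
t 11.975 p [0.453 0.248 0.038] q [ 0.621  0.621  1.514 -0.545  1.912  1.037] op 0.06085136874678324 F [-0.661  0.137 -0.183] g 32.12379926786525
[[ 0.17   0.94  -0.296]
 [ 0.473 -0.341 -0.813]
 [-0.865 -0.002 -0.502]]
```

```bash
python3 -m handwheel '[[[0.13,0,0.08],[0,0,0]],[[0.26,0,0.15],[0,0,0]],[[0.26,0,0.15],[0,0,0]]]' ; python3 -m handwheel '[[[0.26,0,0.15],[0,0,0]],[[0.26,0,0.15],[0,0,0]],[[0.26,0,0.15],[0,0,0]],[[0.26,0,0.15],[0,0,0]]]' -1; python3 -m handwheel '[[[0,0,-2],[0,0,0]],[[0,0,-5],[0,0,0]],[[0,0,-9],[0,0,0]],[[0,0,-14],[0,0,0]],[[0,0,-17],[0,0,0]]]'; python3 -c "
from h import *
a=snap('scene');b=snap('top');L=[]
print(ctrl.landmark_of('scene','cup')[:1],back('scene',ctrl.landmark_of('scene','cup')[0]['position'],0))
for c,i in(('scene',a),('top',b)):
  u=proj(c,[.46,.27,.03]);u=int(u[0]),int(u[1]);L.append(cv2.resize(i[u[1]-45:u[1]+45,u[0]-60:u[0]+60],(400,300)))
cv2.imwrite('pics/c2.png',np.hstack(L))
go(np.array([.484,-.206,.25]),orient(0,90))
for c in('scene','top'):
  for q in ('column_a','spot_left','spot_right'):
    for r in ctrl.landmark_of(c,q)[:2]: print(c,q,round(r['score'],2),back(c,r['position'],.012)[:2])
  for r in ctrl.look_for(c,'column_a')[:2]: print(c,'look',round(r['score'],2),np.round(r['position']))
"
```

```text
t: 12.35
tool_pos: [0.4532, 0.2476, 0.0354]
tool_rot: [1.896, 1.328, -1.094]
contact_force: [0.5, 0.5, 4.6]
opening: 0.0609
grip_force: 31.8
t: 12.85
tool_pos: [0.4524, 0.2472, 0.0304]
tool_rot: [1.896, 1.33, -1.095]
contact_force: [-0.6, -0.6, 0.0]
opening: 0.0854
grip_force: 0.0
t: 13.48
tool_pos: [0.5037, 0.3873, 0.1171]
tool_rot: [1.897, 1.33, -1.092]
contact_force: [0.6, -0.2, -0.5]
opening: 0.0856
grip_force: 0.0
[{'position': [434.8, 214.5], 'score': 0.71}] [0.473 0.265 0.   ]
shift cm [-39.9  18.4  41.9] rot [-0.99  0.69 -1.72] rows 12.0
scene column_a 0.89 [ 0.48  -0.202]
scene column_a 0.79 [ 0.441 -0.31 ]
scene spot_left 0.86 [ 0.484 -0.205]
scene spot_left 0.44 [ 0.472 -0.271]
scene spot_right 0.85 [ 0.441 -0.315]
scene spot_right 0.61 [0.623 0.016]
scene look 0.78 [235. 225.]
scene look 0.69 [176. 219.]
top column_a 0.98 [ 0.443 -0.318]
top column_a 0.72 [0.681 0.249]
top spot_left 0.55 [ 0.482 -0.211]
top spot_right 0.87 [ 0.436 -0.318]
top look 0.91 [457. 302.]
top look 0.82 [393. 270.]
```

View pics/c2.png

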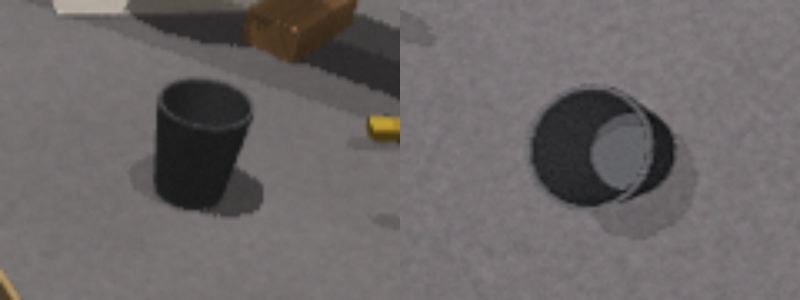

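Cup stands upright and empty (crop centre ~ (200,145)). Now up and over to the left column.

```bash
python3 -c "
from h import *
go(np.array([.52,.30,.33]),orient(-112,60))"
```

```text
shift cm [-22.3   4.5  -4.3] rot [0.02 0.52 0.03] rows 4.0
```

```bash
python3 -m handwheel '[[[-22.3,4.5,-4.3],[0,0,0]],[[-22.3,4.5,-4.3],[0,0.17,0]],[[-22.3,4.5,-4.3],[0.02,0.35,0.03]],[[-22.3,4.5,-4.3],[0.02,0.52,0.03]]]' >/dev/null;  python3 -c "
from h import *
show();go(np.array([.484,-.206,.24]),orient(-112,90))"
```

```text
t 14.575 p [0.521 0.299 0.335] q [ 0.54   0.229  1.309 -0.341  2.002  0.846] op 0.08553821901701707 F [0.993 0.089 1.048] g 0.0
[[ 0.33   0.927 -0.178]
 [ 0.804 -0.375 -0.461]
 [-0.494  0.009 -0.869]]
shift cm [-37.2  15.4  32.2] rot [ 0.01  0.52 -0.  ] rows 9.0
```

```bash
python3 -m handwheel '[[[-37,15.4,32],[0,0.52,0]],[[-37,15.4,32],[0,0.52,0]],[[-37,15.4,32],[0,0.52,0]],[[-37,15.4,32],[0,0.52,0]],[[-37,15.4,32],[0,0.52,0]]]' >/dev/null;  python3 -c "
from h import *
show();go(np.array([.484,-.206,.24]),orient(-112,90))"
```

```text
t 15.2 p [ 0.497 -0.009  0.275] q [-0.164 -0.286  1.851 -0.007  1.571  0.22 ] op 0.08545954003782241 F [ 1.576 -0.375  0.102] g 0.0
[[ 0.375  0.927  0.004]
 [ 0.927 -0.375 -0.008]
 [-0.006  0.007 -1.   ]]
shift cm [-18.7   6.2   3.7] rot [ 0.01  0.01 -0.  ] rows 4.0
```

```bash
python3 -m handwheel '[[[-18.7,6.2,3.7],[0.01,0.01,0]],[[-18.7,6.2,3.7],[0.01,0.01,0]],[[-18.7,6.2,3.7],[0.01,0.01,0]],[[-18.7,6.2,3.7],[0.01,0.01,0]],[[-18.7,6.2,3.7],[0.01,0.01,0]]]' >/dev/null;  python3 -c "
from h import *
show();k=snap('wrist','w1')
for r in ctrl.look_for('wrist','column_a')[:2]+ctrl.landmark_of('wrist','column_a')[:2]: print(r,back('wrist',r['position'],.158),back('wrist',r['position'],.012))
print(proj('wrist',[.484,-.206,.158]))"
```

```text
t 15.825 p [ 0.485 -0.204  0.239] q [-0.541 -0.187  1.827  0.003  1.507 -0.156] op 0.08540620442211061 F [-0.342  0.012 -0.204] g 0.0
[[ 0.376  0.927 -0.004]
 [ 0.927 -0.376  0.006]
 [ 0.004 -0.006 -1.   ]]
{'position': [313.6, 225.9], 'score': 0.92} [ 0.49  -0.187  0.158] [ 0.473 -0.223  0.012]
{'position': [317.7, 369.9], 'score': 0.63} [ 0.456 -0.276  0.158] [ 0.418 -0.369  0.012]
{'position': [314.7, 319.9], 'score': 0.76} [ 0.468 -0.242  0.158] [ 0.437 -0.314  0.012]
{'position': [315.5, 200.0], 'score': 0.67} [ 0.496 -0.174  0.158] [ 0.484 -0.201  0.012]
[np.float64(317.03128150218527), np.float64(258.4245605720566)]
```

View pics/w1.png

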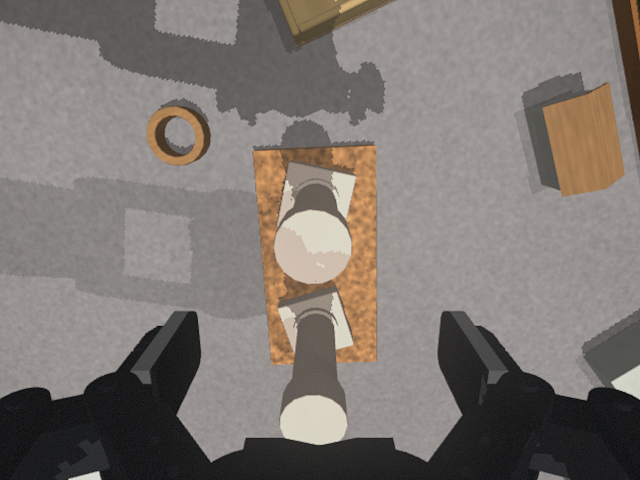

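```bash
python3 -c "
from h import *
for p in ([313,247],[314,420]): print(back('wrist',p,.158))
P=back('wrist',[313,247],.158);P[2]=.123;print(rel(P))"
```

```text
[ 0.484 -0.199  0.158]
[ 0.44  -0.311  0.158]
[ 0.2 -0.2 11.7]
```

```bash
python3 -m handwheel '[[[0.2,-0.15,4],[0,0,0]],[[0.2,-0.15,8],[0,0,0]],[[0.2,-0.15,10.5],[0,0,0]],[[0.2,-0.15,11.6],[0,0,0]],[[0.2,-0.15,11.6],[0,0,0]]]'; python3 -m handwheel '[[[0,0,0],[0,0,0]],[[0,0,0],[0,0,0]],[[0,0,0],[0,0,0]],[[0,0,0],[0,0,0]],[[0,0,0],[0,0,0]]]' 1 50; python3 -m handwheel '[[[0,0,0],[0,0,0]],[[0,0,-1],[0,0,0]],[[0,0,-3],[0,0,0]],[[0,0,-5],[0,0,0]],[[0,0,-5],[0,0,0]]]'; python3 -m handwheel '[[[0,0,0],[0,0,0]],[[0,0,0],[0,0,0]],[[0,0,0],[0,0,0]],[[0,0,0],[0,0,0]]]'; python3 -m handwheel '[[[0,0,0],[0,0,0]]]'
```

```text
t: 16.6
tool_pos: [0.4846, -0.1998, 0.1237]
tool_rot: [-2.597, -1.756, -0.0]
contact_force: [-0.3, -0.4, 0.6]
opening: 0.0855
grip_force: 0.0
t: 17.23
tool_pos: [0.485, -0.201, 0.1253]
tool_rot: [-2.6, -1.754, -0.002]
contact_force: [-1.4, 0.7, 7.2]
opening: 0.0448
grip_force: 50.5
t: 17.85
tool_pos: [0.4862, -0.2019, 0.1771]
tool_rot: [-2.604, -1.757, -0.005]
contact_force: [0.6, -0.1, -2.2]
opening: 0.0448
grip_force: 51.4
t: 18.35
tool_pos: [0.4844, -0.2008, 0.1732]
tool_rot: [-2.598, -1.753, 0.0]
contact_force: [-0.2, -0.2, -1.4]
opening: 0.0446
grip_force: 51.4
t: 18.48
tool_pos: [0.4845, -0.2009, 0.1735]
tool_rot: [-2.599, -1.754, -0.0]
contact_force: [-0.3, 0.9, -2.2]
opening: 0.045
grip_force: 51.4
```

```bash
python3 -m handwheel '[[[0,0,2],[0,0,0]],[[0,0,4],[0,0,0]],[[0,0,4.7],[0,0,0]],[[0,0,4.9],[0,0,0]],[[0,0,4.9],[0,0,0]]]'; python3 -m handwheel '[[[0,0,0.1],[0,0,0]],[[0,0,0.1],[0,0,0]]]'
```

```text
t: 19.1
tool_pos: [0.483, -0.2, 0.1256]
tool_rot: [-2.595, -1.751, 0.004]
contact_force: [-7.5, 3.2, 10.2]
opening: 0.0449
grip_force: 53.4
t: 19.35
tool_pos: [0.4831, -0.2001, 0.1256]
tool_rot: [-2.595, -1.751, 0.004]
contact_force: [-9.5, 4.0, 15.1]
opening: 0.0449
grip_force: 53.8
```

```bash
python3 -c "
from h import *
a=snap('scene');u=proj('scene',[.46,-.26,.08]);u=int(u[0]),int(u[1])
cv2.imwrite('pics/col1.png',cv2.resize(a[u[1]-60:u[1]+60,u[0]-80:u[0]+80],(640,480)))
for q in ('column_a',):
  for r in ctrl.landmark_of('scene',q)[:2]: print(r['score'],back('scene',r['position'],.012))"
```

```text
0.61 [ 0.47  -0.196  0.012]
0.6 [ 0.433 -0.313  0.012]
```

View pics/col1.png

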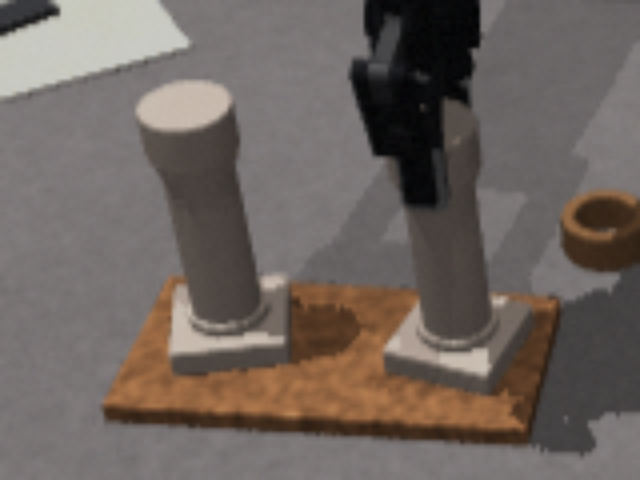

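The left column (foot ~ (455,340)) is down on its place, upright; the right one is untouched (foot ~ (230,325)). Releasing.

```bash
python3 -m handwheel '[[[0,0,-0.15],[0,0,0]],[[0,0,-0.15],[0,0,0]]]'; python3 -m handwheel '[[[0,0,0],[0,0,0]],[[0,0,0],[0,0,0]],[[0,0,0],[0,0,0]],[[0,0,0],[0,0,0]],[[0,0,0],[0,0,0]]]' -1; python3 -m handwheel '[[[0,0,-3],[0,0,0]],[[0,0,-6],[0,0,0]],[[0,0,-10],[0,0,0]],[[0,0,-12],[0,0,0]],[[0,0,-12],[0,0,0]]]'; python3 -c "
from h import *
show();print(rel([.44,-.312,.24]),rel([.44,-.312,.122]))
for c in('scene','top'):
  snap(c)
  for r in ctrl.landmark_of(c,'column_a')[:2]: print(r['score'],back(c,r['position'],.012))"
```

```text
t: 19.7
tool_pos: [0.4843, -0.2006, 0.1254]
tool_rot: [-2.598, -1.753, 0.0]
contact_force: [-3.4, 2.0, 6.0]
opening: 0.045
grip_force: 52.1
t: 20.32
tool_pos: [0.4845, -0.2007, 0.1252]
tool_rot: [-2.599, -1.754, -0.001]
contact_force: [-0.2, 0.4, 1.0]
opening: 0.0854
grip_force: 0.0
t: 20.95
tool_pos: [0.4856, -0.2017, 0.2468]
tool_rot: [-2.602, -1.756, -0.003]
contact_force: [0.9, -0.4, -1.0]
opening: 0.0854
grip_force: 0.0
t 20.95 p [ 0.486 -0.202  0.247] q [-0.537 -0.195  1.822  0.003  1.516 -0.154] op 0.08544053691380943 F [ 0.856 -0.436 -0.969] g 0.0
[[ 0.374  0.927 -0.   ]
 [ 0.927 -0.374  0.004]
 [ 0.003 -0.002 -1.   ]]
[-11.9  -0.1   0.6] [-12.   -0.1  12.4]
0.86 [ 0.44  -0.311  0.012]
0.62 [ 0.471 -0.203  0.012]
0.77 [ 0.487 -0.201  0.012]
0.6 [ 0.434 -0.318  0.012]
```

```bash
python3 -m handwheel '[[[-5,-0.1,0],[0,0,0]],[[-10,-0.1,0],[0,0,0]],[[-12,-0.1,0],[0,0,0]],[[-12,-0.1,4],[0,0,0]],[[-12,-0.1,4],[0,0,0]]]'; python3 -m handwheel '[[[0,0,3],[0,0,0]],[[0,0,6],[0,0,0]],[[0,0,8],[0,0,0]],[[0,0,8.1],[0,0,0]],[[0,0,8.1],[0,0,0]]]';python3 -m handwheel '[[[0,0,0],[0,0,0]],[[0,0,0],[0,0,0]],[[0,0,0],[0,0,0]],[[0,0,0],[0,0,0]],[[0,0,0],[0,0,0]]]' 1 60; python3 -m handwheel '[[[0,0,0],[0,0,0]],[[0,0,-1],[0,0,0]],[[0,0,-3],[0,0,0]],[[0,0,-5],[0,0,0]],[[0,0,-5],[0,0,0]]]'; python3 -m handwheel '[[[0,0,0],[0,0,0]],[[0,0,0],[0,0,0]],[[0,0,0],[0,0,0]],[[0,0,0],[0,0,0]]]'; python3 -m handwheel '[[[0,0,0],[0,0,0]]]'
```

```text
t: 21.78
tool_pos: [0.4369, -0.3099, 0.2001]
tool_rot: [-2.592, -1.749, 0.002]
contact_force: [-0.3, -0.9, -1.4]
opening: 0.0855
grip_force: 0.0
t: 22.4
tool_pos: [0.4393, -0.312, 0.1251]
tool_rot: [-2.6, -1.755, -0.001]
contact_force: [0.9, -1.2, 0.8]
opening: 0.0853
grip_force: 0.0
t: 23.02
tool_pos: [0.4388, -0.3119, 0.125]
tool_rot: [-2.6, -1.754, -0.0]
contact_force: [-1.8, 1.6, 5.9]
opening: 0.0446
grip_force: 61.0
t: 23.65
tool_pos: [0.4402, -0.3132, 0.1772]
tool_rot: [-2.604, -1.757, -0.003]
contact_force: [0.7, -0.8, -5.7]
opening: 0.0443
grip_force: 62.0
t: 24.15
tool_pos: [0.4386, -0.3117, 0.1733]
tool_rot: [-2.598, -1.753, -0.0]
contact_force: [-0.1, -0.8, -4.9]
opening: 0.0446
grip_force: 62.0
t: 24.28
tool_pos: [0.4387, -0.3118, 0.1736]
tool_rot: [-2.599, -1.754, -0.001]
contact_force: [-0.2, 0.1, -4.9]
opening: 0.0449
grip_force: 62.0
```

The left weighed about 1.9 N, the right about 4.9 N: the right column is the heavier. Lifting it over to the box.

```bash
python3 -m handwheel '[[[0,0,-3],[0,0,0]],[[0,0,-7],[0,0,0]],[[0,0,-11],[0,0,0]],[[0,0,-14.5],[0,0,0]],[[0,0,-14.5],[0,0,0]]]'; python3 -m handwheel '[[[3,0.2,0],[0,0,0]],[[7,0.4,0],[0,0,0]],[[11,0.7,0],[0,0,0]],[[15,0.9,0],[0,0,0]],[[19,1.1,0],[0,0,0]]]';python3 -m handwheel '[[[4,0.2,0],[0,0,0]],[[8,0.4,0],[0,0,0]],[[12,0.7,0],[0,0,0]],[[15,0.9,0],[0,0,0]],[[16,1,0],[0,0,0]]]'; python3 -c "
from h import *
show();print(rel([.589,.004,.21]))
snap('top')
for r in ctrl.landmark_of('top','pit')[:1]: print(r['score'],back('top',r['position'],0))"
```

```text
t: 24.9
tool_pos: [0.4405, -0.3138, 0.3228]
tool_rot: [2.603, 1.756, 0.003]
contact_force: [1.5, -0.3, -5.5]
opening: 0.0444
grip_force: 63.1
t: 25.52
tool_pos: [0.5202, -0.139, 0.3164]
tool_rot: [-2.597, -1.752, 0.003]
contact_force: [0.1, 0.0, -3.9]
opening: 0.0447
grip_force: 63.0
t: 26.15
tool_pos: [0.5892, 0.0056, 0.3169]
tool_rot: [-2.595, -1.755, 0.005]
contact_force: [-0.8, -0.7, -5.2]
opening: 0.0446
grip_force: 63.1
t 26.15 p [0.589 0.006 0.317] q [-0.119 -0.064  1.588  0.005  1.625  0.263] op 0.044623870465490996 F [-0.765 -0.695 -5.178] g 63.08584928512573
[[ 0.372  0.928 -0.007]
 [ 0.928 -0.372  0.006]
 [ 0.003 -0.009 -1.   ]]
[-0.2  0.1 10.7]
0.94 [0.593 0.001 0.   ]
```

```bash
python3 -m handwheel '[[[-0.2,0.1,3],[0,0,0]],[[-0.2,0.1,6.5],[0,0,0]],[[-0.2,0.1,9.5],[0,0,0]],[[-0.2,0.1,10.7],[0,0,0]],[[-0.2,0.1,10.7],[0,0,0]]]'; python3 -m handwheel '[[[0,0,0],[0,0,0]],[[0,0,0],[0,0,0]],[[0,0,0],[0,0,0]],[[0,0,0],[0,0,0]],[[0,0,0],[0,0,0]]]'; python3 -c "
from h import *
a=snap('scene');cv2.imwrite('pics/end.png',a[150:400,120:520])
b=snap('top')
for r in ctrl.landmark_of('scene','column_a')[:2]: print(r['score'],r['position'],back('scene',r['position'],.012),back('scene',r['position'],.1))"
```

```text
t: 26.88
tool_pos: [0.5888, 0.0018, 0.212]
tool_rot: [-2.599, -1.752, 0.002]
contact_force: [-0.2, 0.2, -3.9]
opening: 0.0447
grip_force: 62.8
t: 27.5
tool_pos: [0.5896, 0.0025, 0.213]
tool_rot: [-2.599, -1.754, -0.001]
contact_force: [-0.1, 0.0, -4.4]
opening: 0.0449
grip_force: 62.8
0.96 [236.7, 242.0] [ 0.471 -0.203  0.012] [ 0.578 -0.21   0.1  ]
0.88 [345.2, 227.6] [0.482 0.038 0.012] [ 0.588 -0.001  0.1  ]
```

View pics/end.png

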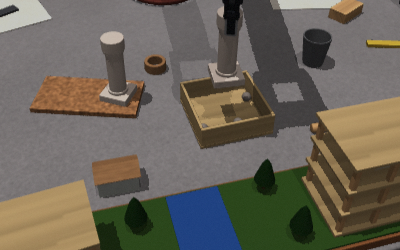

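The heavier column hangs upright over the box (foot at crop ~ (226,75)), the lighter one stands on the left place (~ (118,92)), the cup is upright (~ (317,48)), and the tape and house look unmoved.

```bash
python3 -c "
from h import *
print(ctrl.finish_job())"
```

```text
the job is handed in; nothing more can be done
None
```

I handed the job in at about 27.5 s. All six pebbles are in the footing box and the empty cup stands upright. The right column is the heavier (about 4.9 N against 1.9 N) and is held over the middle of the box, with the lighter one standing on its left place. The hand-in gave no verdict back.

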